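Fold a child's ratcheted drawing board flat

TASK

The child's drawing board on the toy bench is propped up on its ratchet and cannot go down as it is. Take it by its front rail, lift it up through the remaining notches and on past the top, until the weighted pawl tips over and frees the ratchet, then keep hold and lower the board gently all the way until it lies flat on its base, and let go.

Things in the scene. Friction and masses are not known exactly. Their poses are not given: they have to be found in the camera images.
- easel: Fixed plywood base plate, 305 x 325 x 15 mm, of the drawing board with toothed side plate and front rail (not the plain small picture stand). Origin on the bench top under the board's middle, z up, x from rail towards hinge, y along the hinge towards the toothed plate. Hinge axis: parallel to y at x = 100, z = 72 mm. Plate spans x -95..210, y -140..185 mm. Turned up to 24 degrees.
- rail (a point): Middle of the round wooden rail (16 mm thick, 170 mm long, parallel to the hinge) at the board's free edge, held 50 mm clear of it by two arms 150 mm apart. 245 mm from the hinge axis: at board angle a it lies at x = 100 - 245 cos a, z = 72 + 245 sin a mm in the base's frame. Pinch it across from above between the arms; it may turn in the fingers.
- board (a joint): Board angle above flat, rad: 0 flat on its base, end stop 1.45. Plywood, 195 x 240 x 10 mm, 0.4 kg, hinge at the far edge, a little stiff. Notches prop it at 0.33, 0.62 and 0.91; it starts in one of the lower two. Lifting clicks freely (3 to 6 N at the rail). At 1.16 a horn tips the pawl (lever with steel ball, at the toothed plate) over for good; 1.3 is safely past. Then it can go down.

How it is judged:
By the outcome, as a careful person would: the job done as asked, in the order asked, and still so for the second after the job is handed in, with the robot touching nothing.
It also fails if it takes over 43 s, if anything falls off the work surface, if the arm or the gripper's body presses on something with over 40 N, if the wrist force passes 120 N, or if a joint passes its speed limit or range.

ROBOT

A 6-joint arm with a two-finger parallel gripper is mounted at the origin on the work surface. World frame = base frame: x ahead of the robot, y to its left, z up, the work surface at z = 0. Lengths are in mm, angles in rad, forces in N, time in s.
With the tool pointing down it reaches from about 350 to 975 mm from the base axis. Payload 7.1 kg.
Tool frame: the origin (TCP) lies at the very end of the fingers, on their centre line; the grasp point (between the pads) lies 19 mm behind it (ctrl.grip_point_offset is the distance from the TCP to the grasp point, in mm); z points along the fingers, y is the direction in which the jaws open and shut (so a half turn about z gives the same grasp; the last joint's range is limited). The gripper opens to 88 mm and grips with 3 to 60 N. Pads are 20 mm wide; open, the fingers measure 115 mm over their backs; the gripper's body (75 mm by 178 mm) begins 61 mm behind the grasp point.
Start: joints at [1.159, 0.423, 1.63, -0, 1.089, -0.019], TCP at [239.203, 577.396, 183.475] pointing down, gripper open.
Joint ranges: [-3, 3], [-0.9, 2.11], [0.09, 2.58], [-1.31, 4.45], [0.11, 2.69], [-2.54, 2.54]. Speed limits (rad/s): [2.39, 2.39, 3.01, 3.14, 3.14, 3.14].

INTERFACE

Orientations are given as a rotation vector (axis times angle).
In Python, from workcell import ctrl gives the robot as it stands.
- The arm moves only by the tool move_arm, never from a script. Its argument "increments" is one flat list of numbers, 5 for each row, row after row: the closure in counts, from 0 (fully open) to 255 (shut), then the shift along the tool's x, y, z in mm, then the turn about the tool's z in degrees. In form: [grip, dx, dy, dz, yaw, grip, dx, dy, dz, yaw, ...]. A call has 1 to 12 rows; each row is the pose to reach, as a shift and turn from the pose measured when the call began, along the tool's axes at that moment; what a row does not reach only later rows make up. A row lasts 1/8 s, in which the tool goes at most 62.5 mm and 10.7 degrees, less where a joint would pass 70% of its speed; a pose out of reach is approached as far as the arm can. A call with a gripper value outside its range is refused whole. The fingers move at their own pace and stop on an object; the grip force is fixed at half the most. Time passes only in rows, so rows that repeat a pose let the fingers close. It gives the time, the measured TCP pose, the force and the opening at its end, in the units of the state.
- ctrl.get_obs(): the state, without advancing time (a new reading comes with each control period).
- ctrl.get_image(name): name is "side" or "top" or "wrist"; returns a dict with "frame" (480x640x3 uint8, red, green, blue), "vertical_fov" (degrees; the focal length in pixels is half the picture's height over the tangent of half this angle, whatever the lens; pixels are square), "cx", "cy" (the principal point, pixels), "distortion" ([k1, k2, p1, p2, k3] as OpenCV has them; the pictures are not rectified), "pose" (4x4, takes a point from camera to world coordinates); the wrist camera has in their place "mount" (4x4, takes a point from camera to tool coordinates, whose origin is the TCP and whose axes are the flange's). Camera axes: x right, y down, z forward; pixel columns grow to the right and rows downward; lengths in mm; the calibration is good to about 2 mm. A picture is of the moment at which its call begins: read the wrist's pose just before it. There is no depth.
- ctrl.close_job(): hands the job in, once; it reports no verdict.
The state is a dict: "t": time; "qpos": joint angles; "qvel": joint speeds; "joint_torque": joint torques, N m; "ee_pos": TCP position; "orientation": TCP orientation; "ft_force": force on the tool from outside, world axes, zero at the start; "moment": the same for the moment, N m; "width": finger opening in mm.
Only numpy, scipy, OpenCV 4.12 (cv2) and the standard library are available. Lean on these libraries where they do the work, as an engineer would, in place of code of your own. Each camera call takes 0.05 s, during which the arm holds its last target.

## Working session

There is one attempt and no reset: what is moved stays moved. The work goes in short steps, Python scripts to look and compute and a tool call to move; the robot and the scene stay as the last step left them, time stands still between calls to the robot, and variables do not carry over. Pictures are saved under pics/ and viewed, and the job is handed in when it is done.

Besides the shell and the picture viewer there is one more tool, called after "Call:" as name(argument=value, ...), one argument or row to a line, values as JSON. move_arm: Moves the arm, as the interface text tells. Its arguments: {"type":"object","properties":{"increments":{"type":"array","items":{"type":"number"}}},"required":["increments"]}

```bash
mkdir -p pics; ls
cat > h.py <<'E'
import numpy as np,cv2
from workcell import ctrl
def snap(n,f):
    im=ctrl.get_image(n); cv2.imwrite('pics/'+f+'.png',im['frame'][:,:,::-1]); np.save('pics/'+f+'.npy',im,allow_pickle=True); return im
def K(im):
    f=240/np.tan(np.radians(im['vertical_fov'])/2); return np.array([[f,0,im['cx']],[0,f,im['cy']],[0,0,1.]])
def ray(im,uv,P=None):
    P=im['pose'] if P is None else P
    P=np.array(P);u=cv2.undistortPoints(np.array([[uv]],float),K(im),np.array(im['distortion'],float))[0,0]
    return P[:3,3],P[:3,:3]@np.array([u[0],u[1],1])
def onz(im,uv,z):
    o,d=ray(im,uv); return o+d*(z-o[2])/d[2]
def proj(im,p,P=None):
    P=np.array(im['pose'] if P is None else P); q=P[:3,:3].T@(np.array(p,float)-P[:3,3])
    return cv2.projectPoints(q.reshape(1,1,3),np.zeros(3),np.zeros(3),K(im),np.array(im['distortion'],float))[0][0,0]
def load(f): return np.load('pics/'+f+'.npy',allow_pickle=True).item()
E
python3 - <<'E'
from h import *
o=ctrl.get_obs();print(o)
for n in('side','top','wrist'):
    im=snap(n,n+'1'); print(n,im.get('pose',im.get('mount')),im['vertical_fov'])
E
```

```text
pics
{'t': 0.0, 'qpos': array([ 1.15902037e+00,  4.23844867e-01,  1.63069862e+00, -5.42311131e-06,
        1.08859980e+00, -1.89876025e-02]), 'qvel': array([-2.55371006e-04, -7.45703548e-04, -7.24386042e-04, -9.92391325e-05,
       -1.47301383e-03, -2.84769989e-04]), 'joint_torque': array([-9.83633581e-04, -5.44645035e+01, -2.73679411e+01,  6.44154917e-02,
        2.26935104e-02, -9.66460311e-05]), 'ee_pos': array([238.94876327, 576.84182185, 182.69584836]), 'orientation': array([-6.12964051e-01, -3.08087993e+00,  2.38081337e-03]), 'ft_force': array([-0.25493973, -0.75391397,  0.67227371]), 'moment': array([-0.00448344,  0.02123143, -0.02128895]), 'width': 87.51793276478863}
side [[-7.35717424e-01 -3.60693703e-01  5.73253805e-01  2.51279769e+02]
 [-6.77264288e-01  3.84622152e-01 -6.27199238e-01  4.16875273e+02]
 [ 5.74070360e-03 -8.49685738e-01 -5.27258182e-01  3.94630564e+02]
 [ 0.00000000e+00  0.00000000e+00  0.00000000e+00  1.00000000e+00]] 56.41298468485278
top [[ 6.88298863e-02 -9.71221249e-01  2.28016957e-01  4.88252887e+02]
 [-9.97625690e-01 -6.75415881e-02  1.34579348e-02  2.88193654e+01]
 [ 2.32999515e-03 -2.28401882e-01 -9.73564148e-01  7.04217704e+02]
 [ 0.00000000e+00  0.00000000e+00  0.00000000e+00  1.00000000e+00]] 55.460161657622905
wrist [[ 2.59523153e-05 -9.55756804e-01 -2.94158004e-01  8.21409557e+01]
 [ 9.99999986e-01 -2.34753925e-05  1.64500304e-04 -6.70406397e-01]
 [-1.64127760e-04 -2.94158004e-01  9.55756790e-01 -2.00048932e+02]
 [ 0.00000000e+00  0.00000000e+00  0.00000000e+00  1.00000000e+00]] 70.48898206675193
```

View pics/side1.png

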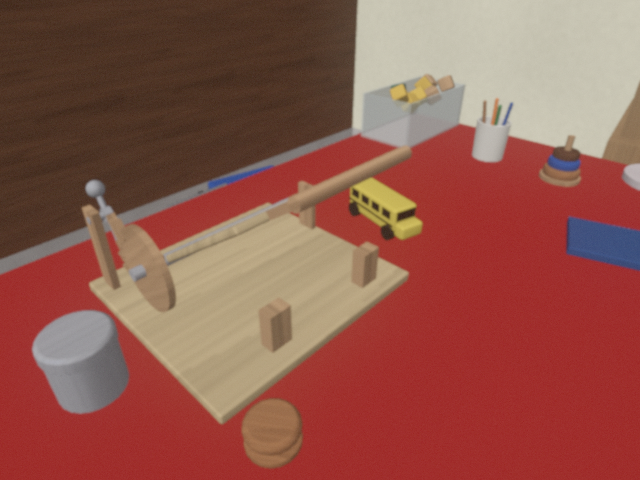

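View pics/top1.png

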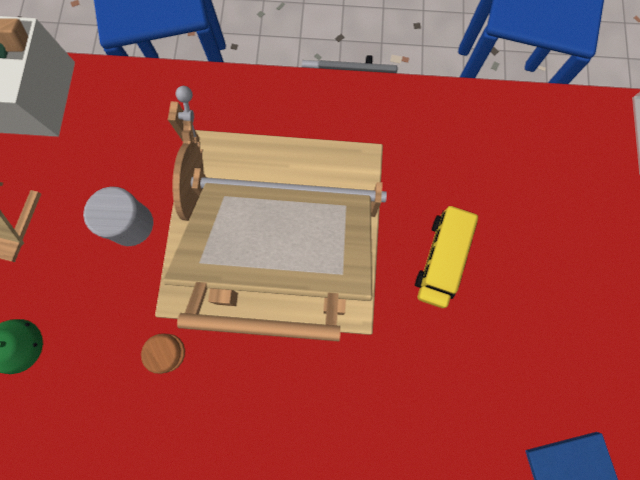

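The top view shows the base plate corners near (197,131), (383,144), (372,333) and (160,316). The rail runs from (181,321) to (340,334), and the toothed plate and pawl are on the left. The side view sees the board nearly edge-on, with its rail ending near (410,153).

Run:
```python
from h import *
t=load('top1');s=load('side1')
E=np.array([[210,185],[210,-140],[-95,-140],[-95,185]],float)
px=[(197,131),(383,144),(372,333),(160,316)]
W=np.array([onz(t,p,15)[:2] for p in px]); print(W)
px2=[(93,286),(222,417),(408,275)]
print([onz(s,p,15)[:2] for p in px2])
A,B=E-E.mean(0),W-W.mean(0)
th=np.arctan2((A[:,0]*B[:,1]-A[:,1]*B[:,0]).sum(),(A*B).sum())
R=np.array([[np.cos(th),-np.sin(th)],[np.sin(th),np.cos(th)]]); o=W.mean(0)-R@E.mean(0)
print(np.degrees(th),o,W-(E@R.T+o))
for a in (.33,.62):
  for sg in(-85,0,85):
    p=np.r_[R@[100-245*np.cos(a),sg]+o,72+245*np.sin(a)]
    print(a,p,proj(t,p),proj(s,p))
for sg in (-100,100):
    p=np.r_[R@[100,sg]+o,72]; print('hinge',proj(t,p),proj(s,p))
```

```text
[[809.18110048 257.69108398]
 [807.5371588  -47.02718813]
 [505.85448308 -42.65418508]
 [508.82564028 273.10095746]]
[array([797.29374346, 277.15213575]), array([505.45604087, 280.51748579]), array([500.19288028, -34.63495323])]
-1.120220030641231 [599.920704   88.9061086] [[ -4.31626948 -12.07410722]
 [  0.39363058   8.14550504]
 [  3.65266172   6.555672  ]
 [  0.26997718  -2.62706983]]
0.33 [466.50374237   6.49869774 151.39054196] [340.66203833 362.23393242] [425.74373219 207.5003896 ]
0.33 [468.16551636  91.48245211 151.39054196] [268.2962208  355.58873484] [380.16382114 236.00837018]
0.33 [469.82729035 176.46620648 151.39054196] [196.34742036 348.97667754] [322.66922081 271.9335371 ]
0.62 [498.87770599   5.86565662 214.35361433] [345.40651897 332.96488979] [407.90018052 147.7083282 ]
0.62 [500.53947998  90.849411   214.35361433] [264.90316699 325.66658902] [358.7474086  169.98258542]
0.62 [502.20125398 175.83316537 214.35361433] [184.91640805 318.41025222] [296.28351974 198.33042184]
hinge [361.66094747 195.81608101] [296.68860902 199.13557424]
hinge [224.96674765 184.17152409] [183.45773382 250.8516627 ]
```

View pics/wrist1.png

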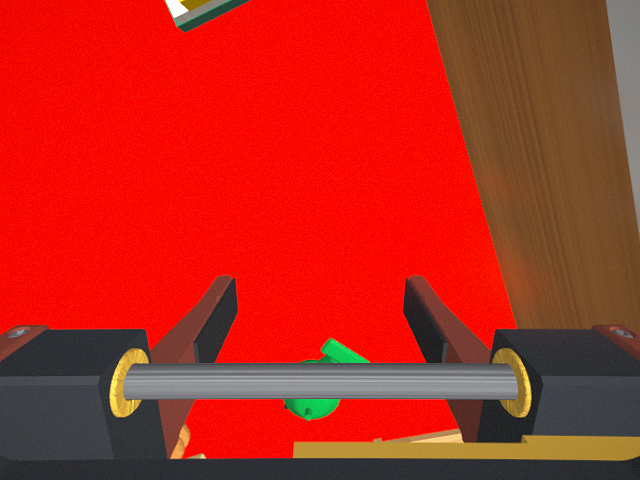

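Run:
```python
import cv2
a=cv2.imread('pics/top1.png')[120:360,150:400]; b=cv2.imread('pics/side1.png')[130:330,60:440]
cv2.imwrite('pics/tz.png',cv2.resize(a,None,fx=2.5,fy=2.5,interpolation=2)); cv2.imwrite('pics/sz.png',cv2.resize(b,None,fx=2.1,fy=2.1,interpolation=2))
```

```text
(no output)
```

View pics/tz.png

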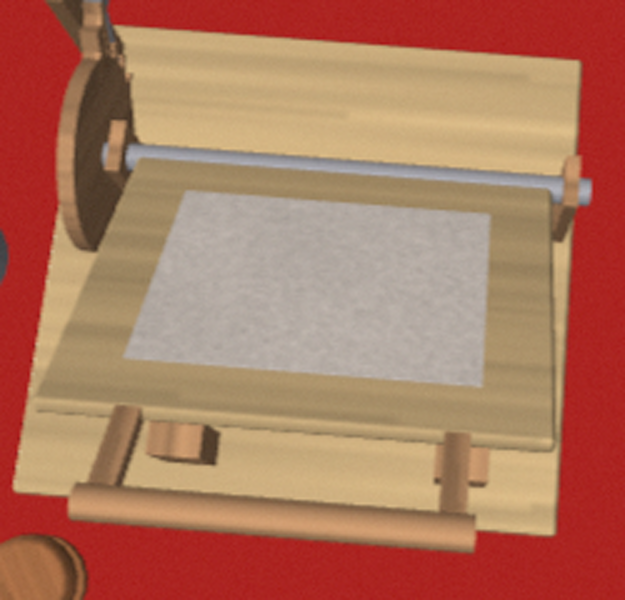

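View pics/sz.png

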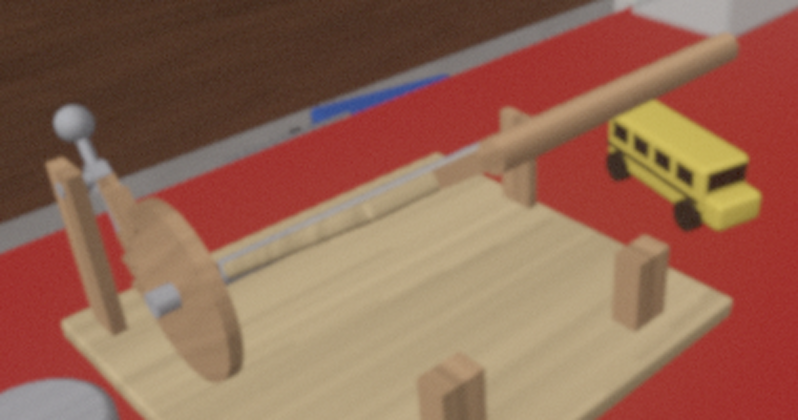

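Run:
```python
from h import *
from scipy.optimize import least_squares
t=load('top1');s=load('side1')
obs=[(t,(-95,185,15),(156,316.4)),(t,(-95,-140,15),(372,333)),(t,(210,-140,15),(382,144.4)),
(s,(210,185,15),(91,284)),(s,(-95,-140,15),(408,273)),(s,(-95,185,15),(222,413)),
(t,85,(178.4,320.8)),(t,-85,(340,332.8)),(s,85,(293,205)),(s,-85,(409,152))]
def P(e,x):
    if np.isscalar(e): e=(100-245*np.cos(x[3]),e,72+245*np.sin(x[3]))
    c,q=np.cos(x[2]),np.sin(x[2]); return np.array([c*e[0]-q*e[1]+x[0],q*e[0]+c*e[1]+x[1],e[2]])
f=lambda x:np.concatenate([proj(i,P(e,x))-p for i,e,p in obs])
r=least_squares(f,[600,90,0,.62],x_scale=[1,1,.01,.01],loss='soft_l1',f_scale=2)
print(r.x,np.round(f(r.x).reshape(-1,2),1))
x=r.x.copy()
for a in (x[3],1.0,1.16,1.3,1.34,0): x[3]=a;print(a,P(0,x))
# triangulation of rail ends
def tri(a,b):
    (o1,d1),(o2,d2)=ray(t,a),ray(s,b)
    k=np.linalg.lstsq(np.c_[d1,-d2],o2-o1,rcond=None)[0]; return o1+d1*k[0],o2+d2*k[1]
print(tri((178.4,320.8),(293,205)),tri((340,332.8),(409,152)))
```

```text
[ 6.00253776e+02  9.50958841e+01 -1.05965797e-02  6.04443080e-01] [[-1.5  0.3]
 [ 0.8  1.5]
 [ 1.1 -1.1]
 [-3.3 -2.4]
 [ 1.5 -1.9]
 [-1.6  3.3]
 [ 2.  -0.1]
 [ 0.2  0.9]
 [ 1.1 -0.4]
 [-3.2 -0.1]]
0.6044430799338021 [498.66889211  96.17237667 211.23446044]
1.0 [567.88152878  95.438932   278.16039128]
1.16 [602.41547005  95.07297664 296.61676165]
1.3 [634.71462826  94.73070322 308.07175543]
1.34 [644.20687041  94.63011415 310.50371272]
0 [455.2619169   96.63235936  72.        ]
(array([499.32054132, 183.15360108, 211.76830405]), array([499.08571503, 182.95711615, 211.70144779])) (array([498.7198662 ,  11.42966125, 211.34268313]), array([494.90830174,   9.15238816, 211.3420857 ]))
```

Call:
move_arm(
  increments=[0,0,0,-60,0,0,-20,-16,-110,6,0,-55,-45,-117,12,0,-100,-80,-117,18,0,-145,-115,-117,25,0,-190,-152,-117,32,0,-235,-190,-117,38,0,-280,-228,-117,45,0,-325,-265,-117,52,0,-370,-302,-117,60,0,-405,-330,-117,68,0,-424,-345,-117,68],
)

```text
t: 1.65
ee_pos: [499.3, 94.0, 300.1]
orientation: [2.235, 2.207, -0.002]
ft_force: [-0.1, 0.5, 0.1]
width: 88.0
```

Run:
```python
from h import *
from scipy.spatial.transform import Rotation as Ro
o=ctrl.get_obs();R=Ro.from_rotvec(o['orientation']).as_matrix();print(R.round(4),o['ee_pos'],o['qpos'])
im=snap('wrist','wrist2')
T=np.eye(4);T[:3,:3]=R;T[:3,3]=o['ee_pos'];P=T@im['mount'];np.save('pics/P2.npy',P)
for y in(11,96,183):print(proj(im,(499,y,211.5),P))
```

```text
[[ 1.250e-02  9.999e-01 -8.000e-04]
 [ 9.999e-01 -1.250e-02 -1.300e-03]
 [-1.300e-03 -7.000e-04 -1.000e+00]] [499.34572732  93.97388982 300.06700078] [ 1.63383151e-01  1.25341152e-01  1.75646681e+00 -1.20341488e-03
  1.26074127e+00  1.76277164e-01]
[322.0997269  313.10343276]
[321.06700993 227.10181579]
[319.81504838 122.58106817]
```

View pics/wrist2.png

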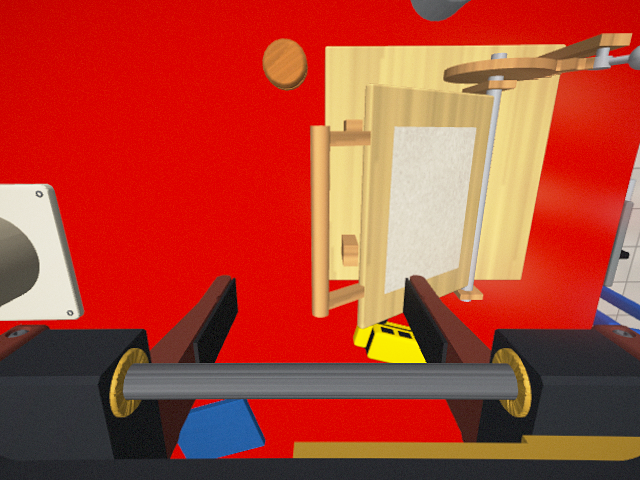

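Call:
move_arm(
  increments=[0,1,0,40,0,0,2,0,80,0,0,2,0,107,0,0,2,0,107,0,255,2,0,107,0,255,2,0,107,0,255,2,0,107,0,255,2,0,107,0,255,2,0,107,0,255,2,0,107,0],
)

```text
t: 2.95
ee_pos: [500.3, 94.4, 193.1]
orientation: [2.233, 2.207, -0.003]
ft_force: [0.2, 0.3, 0.2]
width: 31.3
```

Run:
```python
from h import *
o=ctrl.get_obs();print(o['width'],o['ft_force'],o['ee_pos'])
snap('wrist','wrist3')
```

```text
31.25397370198877 [0.16975968 0.31734924 0.17734119] [500.32572175  94.37082469 193.09046335]
```

View pics/wrist3.png

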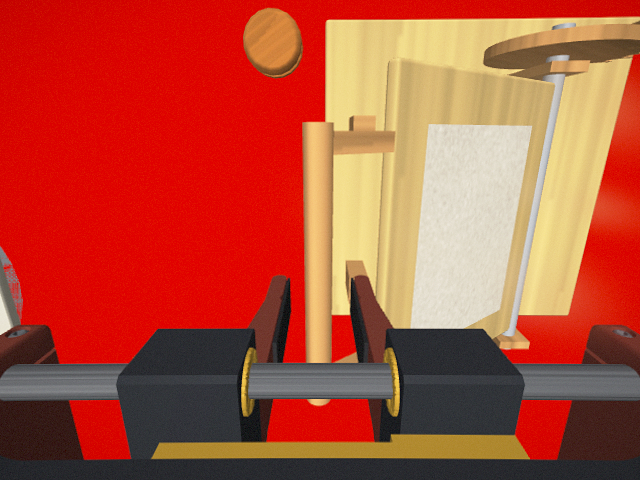

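The rail (col 318) sits centred between the fingers, which are still closing.

Call:
move_arm(
  increments=[255,0,0,0,0,255,0,0,0,0,255,0,0,0,0,255,0,0,0,0,255,0,0,0,0],
)

```text
t: 3.62
ee_pos: [500.3, 94.4, 193.0]
orientation: [2.233, 2.207, -0.003]
ft_force: [0.2, 0.3, -0.9]
width: 0.4
```

Run:
```python
import numpy as np
from h import *
o=ctrl.get_obs();print(o['width'],o['ft_force'],o['ee_pos'])
# arc relative to hinge in tool coords; world x=tool y, z=-tool z
a0=np.arctan2(o['ee_pos'][2]+19-72,700.3-o['ee_pos'][0]);r=np.hypot(o['ee_pos'][2]+19-72,700.3-o['ee_pos'][0]);print(a0,r)
for a in np.arange(a0,1.36,.06): print(round(a,2),np.round(245*(np.cos(a0)-np.cos(a)),1),np.round(-245*(np.sin(a)-np.sin(a0)),1))
```

```text
0.43729772183105653 [ 0.18965467  0.2891585  -0.86502507] [500.28940576  94.38393862 193.03143163]
0.6108065450399038 244.15781710745426
0.61 0.0 -0.0
0.67 8.8 -11.8
0.73 18.3 -23.0
0.79 28.4 -33.7
0.85 39.2 -43.7
0.91 50.5 -53.0
0.97 62.4 -61.7
1.03 74.7 -69.6
1.09 87.6 -76.8
1.15 100.8 -83.2
1.21 114.4 -88.8
1.27 128.3 -93.5
1.33 142.5 -97.5
```

The width of 0.4 mm means the grasp missed, so I'll look again.

Run:
```python
from h import *
snap('wrist','w4');snap('side','s4');snap('top','t4')
```

```text
(no output)
```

View pics/w4.png

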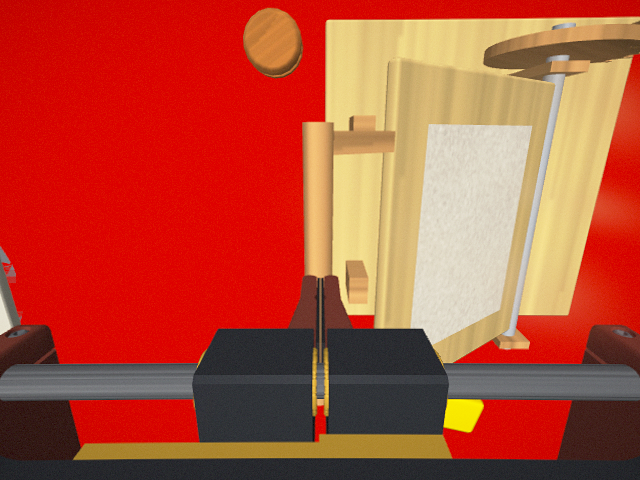

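View pics/s4.png

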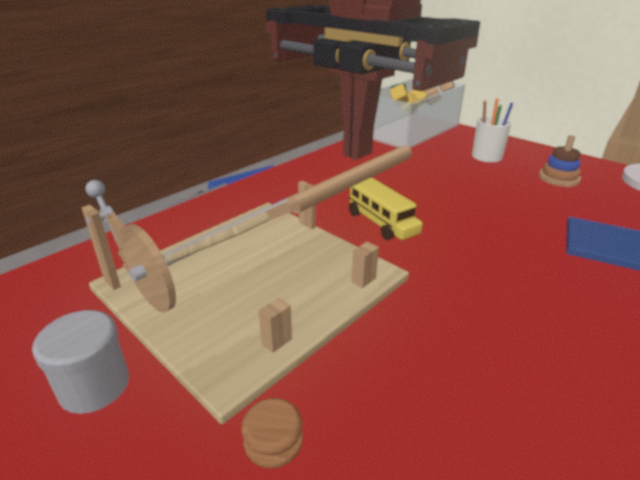

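View pics/t4.png

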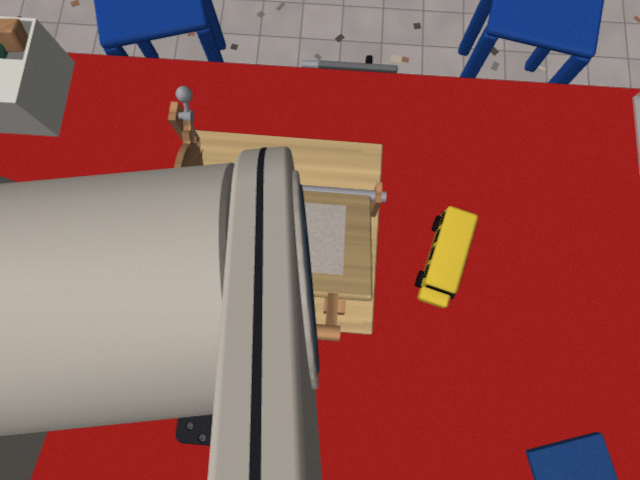

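Run:
```python
from h import *
from scipy.spatial.transform import Rotation as Ro
o=ctrl.get_obs();R=Ro.from_rotvec(o['orientation']).as_matrix()
im=load('w4')
T=np.eye(4);T[:3,:3]=R;T[:3,3]=o['ee_pos'];P=T@im['mount']
print(o['ee_pos'])
for y in(11,96,183):print(proj(im,(499,y,211.5),P))
print('tip',proj(im,o['ee_pos'],P),proj(load('s4'),o['ee_pos']),proj(load('s4'),o['ee_pos']+[0,0,19]))
a=cv2.imread('pics/s4.png')[40:220,250:450]; cv2.imwrite('pics/s4z.png',cv2.resize(a,None,fx=3.3,fy=3.3,interpolation=2))
```

```text
[500.34336562  94.38446173 193.07228966]
[321.29496662 396.95261538]
[319.77060425 276.67979051]
[317.74700229 117.35067015]
tip [321.94648472 267.21294001] [355.68081199 190.54495136] [356.55000357 173.23276217]
```

View pics/s4z.png

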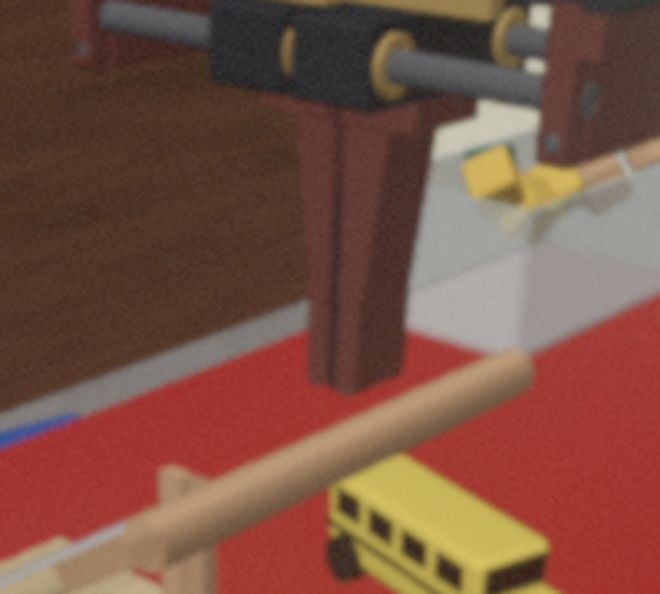

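Run:
```python
from h import *
from scipy.spatial.transform import Rotation as Ro
im=load('w4'); M=np.array(im['mount'])
for z in (0,-19,-30,-36,-42): print(z,[proj(im,(x,0,z),M).round(1) for x in(-10,0,10)])
print(ctrl.grip_point_offset)
s=load('s4');o=ctrl.get_obs()
for z in (0,30,33,36,39):print(z,[proj(s,o['ee_pos']+[dx,dy,z]).round(1) for dx,dy in ((0,0),(-10,10),(0,10),(0,-10))])
a=cv2.imread('pics/w4.png')[230:350,250:400]; cv2.imwrite('pics/w4z.png',cv2.resize(a,None,fx=4,fy=4,interpolation=2))
```

```text
0 [array([321.9, 281.7]), array([321.9, 267.2]), array([322. , 252.3])]
-19 [array([322.1, 295.2]), array([322.1, 279.6]), array([322.2, 263.4])]
-30 [array([322.2, 304.2]), array([322.2, 287.8]), array([322.3, 270.9])]
-36 [array([322.3, 309.5]), array([322.3, 292.7]), array([322.3, 275.3])]
-42 [array([322.3, 315.2]), array([322.4, 297.9]), array([322.4, 280.1])]
18.700000000000003
0 [array([355.7, 190.5]), array([357.2, 197. ]), array([349.4, 193.8]), array([361.8, 187.4])]
30 [array([357.1, 162.9]), array([358.7, 168.7]), array([350.5, 165.8]), array([363.4, 160. ])]
33 [array([357.2, 160. ]), array([358.8, 165.8]), array([350.7, 162.9]), array([363.6, 157.1])]
36 [array([357.4, 157.1]), array([359. , 162.8]), array([350.8, 160. ]), array([363.8, 154.2])]
39 [array([357.5, 154.2]), array([359.2, 159.9]), array([350.9, 157. ]), array([363.9, 151.4])]
```

View pics/w4z.png

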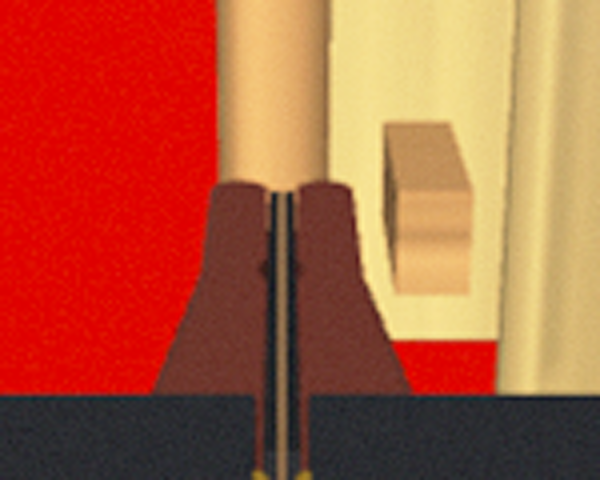

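Two views agree that the fingertips really end about 36 mm short of the reported TCP. The wrist tip row is 275.7 and the side tip row is 158. The pads closed just above the rail, and the easel hasn't moved. I'll reopen and go 36 mm lower.

Call:
move_arm(
  increments=[90,0,0,0,0,90,0,0,0,0,90,0,0,0,0,90,0,0,0,0,90,0,0,0,0,90,0,0,0,0,90,0,0,0,0,90,0,0,0,0],
)

```text
t: 4.78
ee_pos: [500.3, 94.4, 193.1]
orientation: [2.233, 2.207, -0.003]
ft_force: [-0.1, 0.7, -0.4]
width: 56.6
```

Call:
move_arm(
  increments=[90,0,0,10,0,90,0,0,20,0,90,0,0,30,0,90,0,0,36,0,255,0,0,36,0,255,0,0,36,0,255,0,0,36,0,255,0,0,36,0,255,0,0,36,0,255,0,0,36,0,255,0,0,36,0,255,0,0,36,0],
)

```text
t: 6.28
ee_pos: [498.9, 94.3, 156.9]
orientation: [-2.234, -2.208, 0.006]
ft_force: [-5.3, 1.1, 4.1]
width: 15.4
```

Run:
```python
from h import *
o=ctrl.get_obs();print(o['t'],o['width'],o['ft_force'],o['ee_pos'])
snap('wrist','w5');snap('side','s5')
```

```text
6.275 15.44924089139259 [-5.34063     1.09033035  4.10035833] [498.92651359  94.31304392 156.94473193]
```

View pics/s5.png

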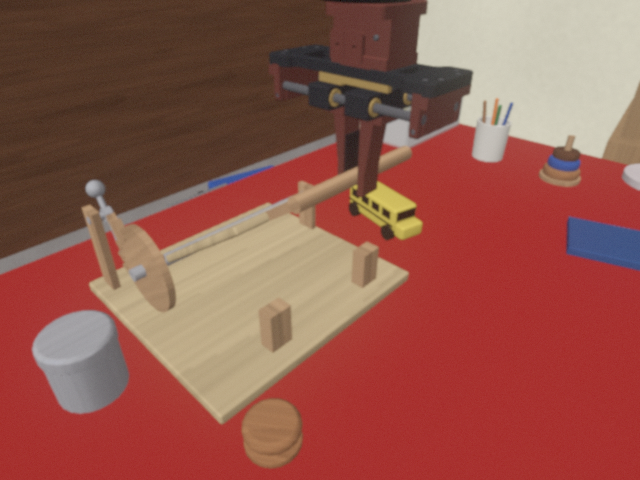

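Held: width 15.4 mm with the fingers either side of the rail. Now I'll lift along the arc.

Call:
move_arm(
  increments=[255,0,4,-6,0,255,0,9,-12,0,255,0,18,-23,0,255,0,28,-34,0,255,0,39,-44,0,255,0,50,-53,0,255,0,62,-62,0,255,0,62,-62,0],
)

```text
t: 7.38
ee_pos: [562.1, 93.5, 221.7]
orientation: [2.234, 2.208, -0.005]
ft_force: [-10.8, -0.8, 12.4]
width: 15.4
```

```bash
cat > arc.py <<'E'
from h import *
import sys
o=ctrl.get_obs();x,y,z=o['ee_pos'];z+=55
a0=np.arctan2(z-72,700.3-x);print(o['t'],o['width'],o['ft_force'],o['ee_pos'],'a',a0,'r',np.hypot(z-72,700.3-x))
A=float(sys.argv[1]);st=float(sys.argv[2])
for a in np.linspace(a0,A,max(2,int(abs(A-a0)/st)+1)): print(round(a,2),np.round(245*(np.cos(a0)-np.cos(a)),1),np.round(-245*(np.sin(a)-np.sin(a0)),1))
E
python3 arc.py 1.35 .05
```

```text
7.375 15.446628964132133 [-10.77468362  -0.83138662  12.44191349] [562.11876485  93.53651596 221.69291472] a 0.9770012933421641 r 246.96810134684677
0.98 0.0 -0.0
1.03 11.0 -7.0
1.08 22.4 -13.4
1.14 34.1 -19.2
1.19 46.1 -24.4
1.24 58.3 -28.9
1.3 70.8 -32.8
1.35 83.4 -36.0
```

Call:
move_arm(
  increments=[255,0,5,-6,0,255,0,10,-10,0,255,0,16,-13,0,255,0,22,-16,0,255,0,33,-22,0,255,0,39,-24,0,255,0,45,-27,0,255,0,45,-27,0],
)

```text
t: 8.38
ee_pos: [608.1, 92.9, 248.5]
orientation: [2.233, 2.207, -0.004]
ft_force: [5.4, 0.0, -14.9]
width: 15.2
```

```bash
python3 arc.py 1.35 .05
```

```text
8.375 15.184011262414998 [  5.38246484   0.01656741 -14.86719861] [608.1077224   92.94724368 248.50084033] a 1.191810411838337 r 249.1827745356751
1.19 0.0 -0.0
1.24 12.1 -4.5
1.3 24.5 -8.3
1.35 37.0 -11.4
```

Call:
move_arm(
  increments=[255,0,6,-1,0,255,0,12,-3,0,255,0,18,-5,0,255,0,24,-7,0,255,0,31,-8,0,255,0,37,-10,0,255,0,37,-10,0],
)

```text
t: 9.25
ee_pos: [646.7, 92.5, 259.9]
orientation: [2.232, 2.206, 0.0]
ft_force: [-2.5, -0.2, 6.8]
width: 15.3
```

```bash
python3 arc.py 1.2 .05
python3 - <<'E'
from h import *
snap('side','s6');snap('wrist','w6')
E
```

```text
9.25 15.283792849822948 [-2.47113164 -0.16405601  6.80015827] [646.73636579  92.53466065 259.93792187] a 1.3537855534525505 r 248.77278145817465
1.35 0.0 -0.0
1.3 -12.2 3.0
1.25 -24.2 6.7
1.2 -36.0 10.9
```

View pics/s6.png

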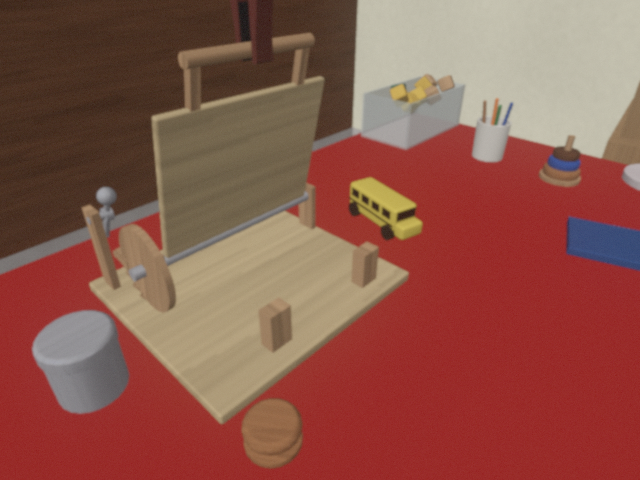

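View pics/w6.png

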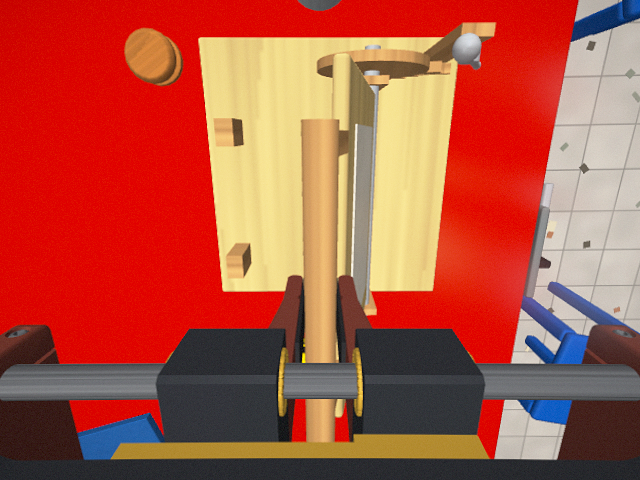

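Call:
move_arm(
  increments=[255,0,0,0,0,255,0,0,0,0,255,0,0,0,0],
)

```text
t: 9.72
ee_pos: [647.0, 92.5, 260.1]
orientation: [2.231, 2.205, 0.001]
ft_force: [0.2, -0.7, 2.7]
width: 15.0
```

Run:
```python
from h import *
snap('side','s7')
a=[cv2.resize(cv2.imread(f'pics/{n}.png')[170:320,70:200],None,fx=3,fy=3,interpolation=2) for n in('s5','s7')]
cv2.imwrite('pics/c7.png',np.hstack(a))
```

```text
(no output)
```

View pics/c7.png

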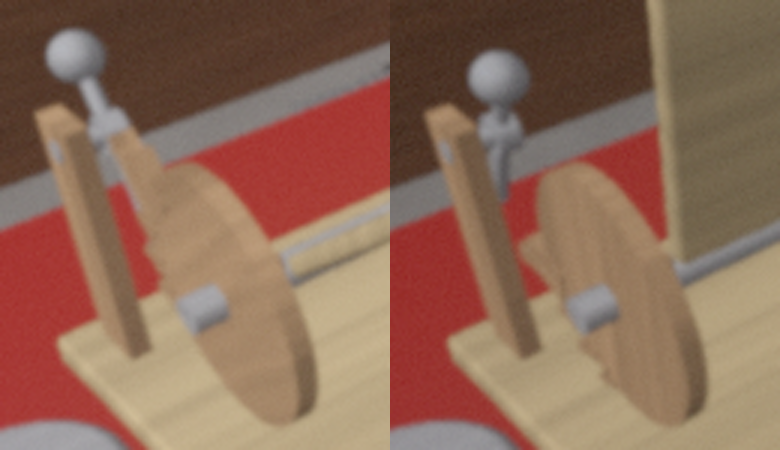

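The pawl has tipped over: its blade is clear of the teeth, and the ball moved from (96,188) to (107,196) in the side view. I'll refine the arc centre from the force data, then lower.

```bash
sed -i 's/700.3/702.2/g; s/z-72/z-76.1/g' arc.py; python3 arc.py 0.92 .04
```

```text
9.775 15.398862621389483 [-2.42641336 -0.05424993  2.23032196] [646.90372299  92.51427743 260.04685084] a 1.3433828923364628 r 245.26164758609076
1.34 0.0 -0.0
1.3 -10.1 2.6
1.26 -20.0 5.5
1.22 -29.8 8.9
1.17 -39.4 12.7
1.13 -48.9 16.9
1.09 -58.2 21.5
1.05 -67.3 26.5
1.0 -76.2 31.9
0.96 -84.8 37.7
0.92 -93.2 43.8
```

Call:
move_arm(
  increments=[255,0,-5,1.3,0,255,0,-10,2.6,0,255,0,-20,5.5,0,255,0,-30,9,0,255,0,-39.5,12.7,0,255,0,-49,17,0,255,0,-58,21.5,0,255,0,-67,26.5,0,255,0,-76,32,0,255,0,-85,37.7,0,255,0,-93,43.8,0],
)

```text
t: 11.15
ee_pos: [553.3, 93.7, 215.5]
orientation: [2.232, 2.206, 0.001]
ft_force: [0.1, 4.2, 2.1]
width: 15.1
```

```bash
python3 arc.py 0.5 .04
```

```text
11.15 15.098067379904847 [0.10756658 4.20665541 2.12604556] [553.25063854  93.72161736 215.54816821] a 0.9171269201186536 r 244.9408140802227
0.92 0.0 -0.0
0.88 -8.0 6.4
0.83 -15.7 13.1
0.79 -23.1 20.1
0.75 -30.2 27.4
0.71 -37.0 35.1
0.67 -43.5 43.0
0.63 -49.7 51.1
0.58 -55.5 59.5
0.54 -60.9 68.2
0.5 -66.0 77.0
```

Call:
move_arm(
  increments=[255,0,-8,6.4,0,255,0,-15.7,13,0,255,0,-23,20,0,255,0,-30,27.4,0,255,0,-37,35,0,255,0,-43.5,43,0,255,0,-49.7,51,0,255,0,-55.5,59.5,0,255,0,-61,68.2,0,255,0,-66,77,0],
)

```text
t: 12.4
ee_pos: [487.1, 94.4, 137.7]
orientation: [2.232, 2.206, 0.001]
ft_force: [1.1, 3.5, -0.1]
width: 15.0
```

```bash
python3 arc.py 0.1 .035
```

```text
12.4 15.016563543546097 [ 1.10386673  3.54740173 -0.12070292] [487.09087869  94.36811235 137.73999923] a 0.4968631533614733 r 244.6974121023202
0.5 0.0 -0.0
0.46 -4.1 7.8
0.42 -7.9 15.8
0.39 -11.4 23.9
0.35 -14.6 32.2
0.32 -17.5 40.5
0.28 -20.1 49.0
0.24 -22.3 57.5
0.21 -24.3 66.1
0.17 -26.0 74.8
0.14 -27.4 83.5
0.1 -28.4 92.3
```

Call:
move_arm(
  increments=[255,0,-4,7.8,0,255,0,-8,15.8,0,255,0,-11.4,24,0,255,0,-14.6,32,0,255,0,-17.5,40.5,0,255,0,-20,49,0,255,0,-22.3,57.5,0,255,0,-24.3,66,0,255,0,-26,75,0,255,0,-27.4,83.5,0,255,0,-28.4,90,0,255,0,-28.4,92,0],
)

```text
t: 13.9
ee_pos: [457.4, 94.6, 44.7]
orientation: [2.233, 2.207, -0.002]
ft_force: [-2.6, 6.7, 0.6]
width: 15.1
```

```bash
python3 arc.py 0.0 .02
```

```text
13.9 15.050722017318453 [-2.63677883  6.68225422  0.5664641 ] [457.44958228  94.60253888  44.718774  ] a 0.0962035705627233 r 245.88739996254213
0.1 0.0 -0.0
0.07 -0.5 5.9
0.05 -0.8 11.8
0.02 -1.1 17.6
0.0 -1.1 23.5
```

Call:
move_arm(
  increments=[255,0,0,4,0,255,0,0,8,0,255,0,0,11,0,255,0,0,14,0,255,0,0,17,0,255,0,0,17,0],
)

```text
t: 14.65
ee_pos: [455.8, 94.6, 26.8]
orientation: [-2.235, -2.208, 0.006]
ft_force: [-2.7, 7.2, -0.6]
width: 15.3
```

Call:
move_arm(
  increments=[255,0,0,1,0,255,0,0,2,0,255,0,0,3,0,255,0,0,3,0],
)

```text
t: 15.15
ee_pos: [455.6, 94.7, 23.5]
orientation: [-2.234, -2.208, 0.006]
ft_force: [0.1, 6.6, -1.3]
width: 15.3
```

Call:
move_arm(
  increments=[255,0,0,1,0,255,0,0,2,0,255,0,0,2,0],
)

```text
t: 15.52
ee_pos: [455.5, 94.6, 21.1]
orientation: [-2.234, -2.208, 0.007]
ft_force: [0.6, 5.9, -0.2]
width: 15.6
```

Call:
move_arm(
  increments=[255,0,0,1,0,255,0,0,2,0,255,0,0,2,0],
)

```text
t: 15.9
ee_pos: [455.4, 94.6, 18.8]
orientation: [-2.234, -2.208, 0.007]
ft_force: [1.0, 5.4, -1.0]
width: 15.7
```

Run:
```python
from h import *
print(ctrl.get_obs()['ft_force']); snap('side','s8');snap('wrist','w8')
```

```text
[ 0.96642523  5.43558366 -0.95912945]
```

View pics/s8.png

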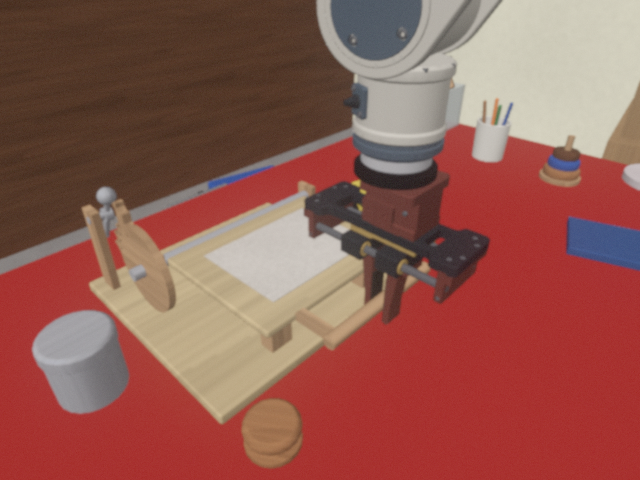

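View pics/w8.png

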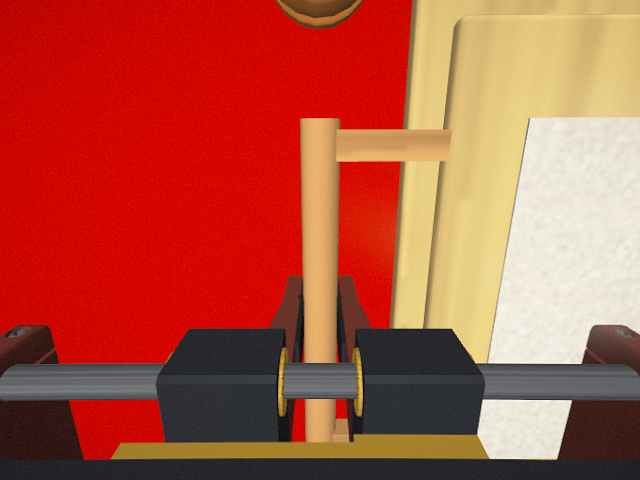

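The board is nearly on its support blocks, at about (275,335) in the side view. I'll ease down until contact.

Call:
move_arm(
  increments=[255,0,0,1,0,255,0,0,2,0,255,0,0,2,0],
)

```text
t: 16.38
ee_pos: [455.4, 94.6, 16.4]
orientation: [-2.234, -2.208, 0.007]
ft_force: [-0.3, 5.7, -0.5]
width: 15.2
```

Call:
move_arm(
  increments=[255,0,0,1,0,255,0,0,1.5,0,255,0,0,1.5,0],
)

```text
t: 16.75
ee_pos: [455.4, 94.7, 14.7]
orientation: [-2.234, -2.209, 0.007]
ft_force: [-0.4, 5.7, -0.3]
width: 15.1
```

Run:
```python
from h import *
s=snap('side','s9')
im=cv2.imread('pics/s9.png')[220:380,80:340]
cv2.imwrite('pics/c9.png',cv2.resize(im,None,fx=3,fy=3,interpolation=2))
def P(a,yy,x=(600.25,95.1,-.0106)):
    e=(100-245*np.cos(a),yy,72+245*np.sin(a));c,q=np.cos(x[2]),np.sin(x[2]); return np.array([c*e[0]-q*e[1]+x[0],q*e[0]+c*e[1]+x[1],e[2]])
for a in(-.02,0,.02,.04,.06):print(a,proj(s,P(a,85)))
```

```text
-0.02 [328.77809442 349.05423745]
0 [328.8851261  345.50496673]
0.02 [328.91877573 341.8607712 ]
0.04 [328.87768784 338.12286105]
0.06 [328.76056611 334.29261032]
```

View pics/c9.png

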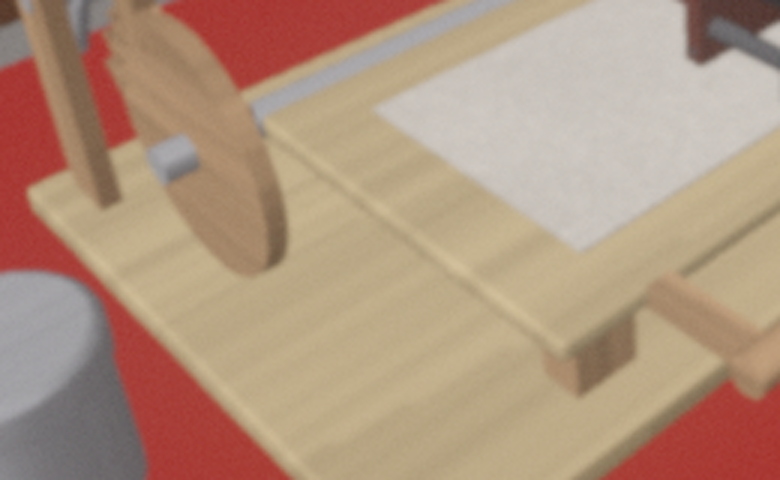

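Call:
move_arm(
  increments=[255,0,0,1,0,255,0,0,2,0,255,0,0,2,0],
)

```text
t: 17.18
ee_pos: [455.4, 94.7, 13.3]
orientation: [-2.234, -2.209, 0.007]
ft_force: [-3.4, 4.6, 14.6]
width: 15.0
```

Call:
move_arm(
  increments=[255,0,0,1,0,255,0,0,2,0,255,0,0,2,0],
)

```text
t: 17.55
ee_pos: [455.5, 94.7, 12.9]
orientation: [-2.234, -2.209, 0.006]
ft_force: [-6.4, 4.0, 28.7]
width: 15.0
```

Firm contact: the force went to +14 N, then +29 N, so the board is on its base. I'll relax the push, open partly so the finger backs clear the board edge, and retreat upward.

Call:
move_arm(
  increments=[255,0,0,-0.5,0,255,0,0,-0.5,0,140,0,0,-0.5,0,140,0,0,-0.5,0,140,0,0,-0.5,0,140,0,0,-0.5,0,140,0,0,-0.5,0,140,0,0,-0.5,0,140,0,0,-0.5,0],
)

```text
t: 18.68
ee_pos: [455.5, 94.7, 13.4]
orientation: [-2.234, -2.209, 0.006]
ft_force: [0.3, 0.2, -0.0]
width: 39.6
```

Run:
```python
from h import *
print(ctrl.get_obs()['ft_force']); snap('wrist','w10')
```

```text
[ 0.33269052  0.17794605 -0.00845567]
```

View pics/w10.png

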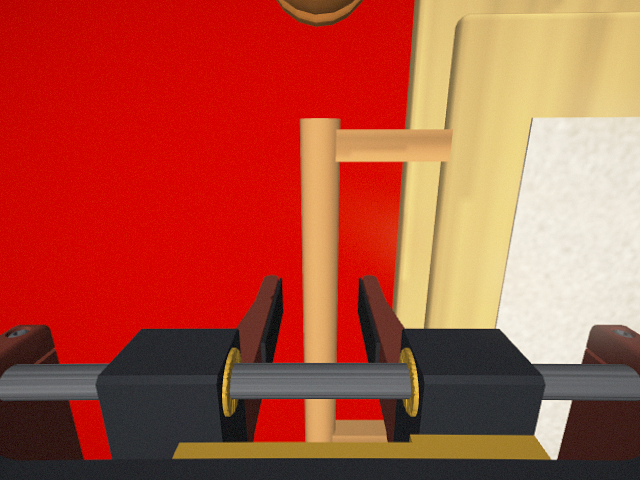

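Both fingers are clear of the rail (col 320), with zero force. I'll retreat up and then back.

Call:
move_arm(
  increments=[140,0,0,-10,0,140,0,0,-25,0,140,0,0,-45,0,140,0,0,-70,0,140,0,0,-100,0,140,0,0,-130,0,140,0,0,-160,0,140,0,0,-160,0],
)

```text
t: 19.73
ee_pos: [457.7, 95.5, 176.5]
orientation: [2.231, 2.207, 0.001]
ft_force: [0.1, 0.3, -0.3]
width: 39.2
```

Run:
```python
from h import *
print(ctrl.get_obs()['t'],ctrl.get_obs()['ft_force']); snap('side','s11')
```

```text
19.725 [ 0.13502537  0.31485922 -0.25310322]
```

View pics/s11.png

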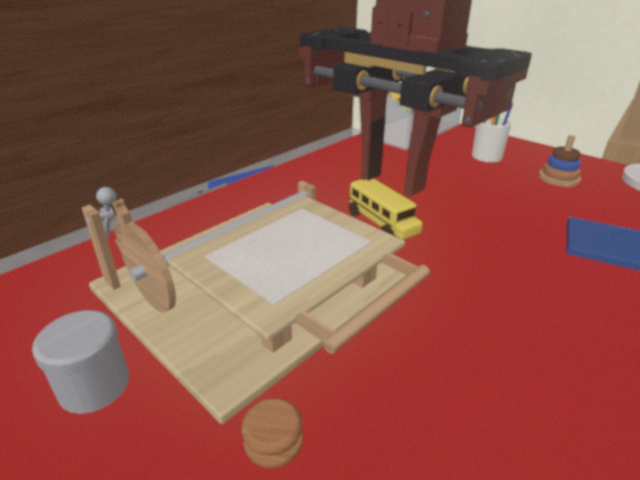

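The board lies flat on its blocks (rail end near (330,343)), the pawl is tipped over, and the gripper is well clear.

```bash
python3 -c "
from workcell import ctrl
print(ctrl.close_job())"
```

```text
the job is handed in; nothing more can be done
None
```

The drawing board now lies flat on its base with the pawl tipped over, and I handed the job in at about 19.7 s. I lifted it by the rail to about 1.35 rad, saw in the side view that the pawl was clear of the teeth, then kept hold and lowered it. Just before I let go, the tool was pressing the board down with about 29 N, briefly; I eased that off before opening the fingers.

**Last checks:** In the final side view the board rests on its support blocks and the gripper is well above it. The wrist force was about 0 N after release.

**What disagreed:**
- **First grasp missed:** The fingertips really end about 36 mm short of the reported TCP, shown by both the wrist and side views. The fingers closed just above the rail without touching anything; I went 36 mm lower and the second grasp held.
- **Contact height:** The board met its base with the TCP about 4–8 mm lower than my arc estimates said. I went by the rise in force and by the picture instead.

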